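# Set the washed vacuum bin and its carrying bow to dry

## Robot

A 7-joint arm with a two-finger parallel gripper is mounted at the origin on the work surface. World frame = base frame: x ahead of the robot, y to its left, z up, the work surface at z = 0. Lengths are in m, angles in rad, forces in N, time in s.
With the tool pointing down it reaches from about 0.4 to 0.85 m from the base axis. Payload 10.4 kg.
Tool frame: the origin (TCP) lies at the very end of the fingers, on their centre line; the grasp point (between the pads) lies 19 mm behind it; x points along the fingers, y is the direction in which the jaws open and shut, and the axes are right-handed (so a half turn about x gives the same grasp; the last joint's range is limited). The gripper opens to 85 mm and grips with 20 to 120 N. Pads are 22 mm wide; open, the fingers measure 114 mm over their backs; the gripper's body (76 mm by 85 mm) begins 54 mm behind the grasp point. The pads swing forward as they close: fully open they stand 13 mm farther back than shut.
Start: joints at [1.094, 0.332, -0.065, 1.46, 0.022, 1.35, -0.088], TCP at [0.274, -0.562, 0.231] pointing down, gripper open.
Joint ranges: [-2.6, 2.6], [-0.5, 2.12], [-1.47, 1.34], [0.16, 2.42], [-1.27, 4.41], [0.06, 2.06], [-2.6, 2.6]. Speed limits (rad/s): [2.22, 2.22, 2.79, 2.79, 3.14, 3.14, 3.14].

## Interface

Orientations are given as a unit quaternion [x, y, z, w].
In Python, from workcell import monitor, camera, ticket, regions_of gives the robot as it stands.
- The arm moves only by the tool step_arm, never from a script. Its argument "increments" is a list of rows, each a list of 5 numbers: the finger opening in m, from 0 to 0.0854, then the shift along the world's x, y, z in m, then the turn about the world's z in rad. A call has 1 to 12 rows; each row shifts and turns the commanded pose from where the row before left it; what a row does not reach is not made up. A row lasts 1/12 s, in which the tool goes at most 41.7 mm and 7.16 degrees, less where a joint would pass 70% of its speed; a pose out of reach is approached as far as the arm can. A call with a gripper value outside its range is refused whole. The fingers move at their own pace and stop on an object; "force" is the grip in N (left out, the last holds). Time passes only in rows, so rows that do not move let the fingers close. It gives the time, the measured TCP pose, the force and the opening at its end, in the units of the state.
- monitor.get_obs(): the state, without advancing time (a new reading comes with each control period).
- camera(name): name is "scene" or "side" or "wrist"; returns a dict with "color" (384x512x3 uint8, red, green, blue), "range_z" (384x512 float32, m along the optical axis (not along the pixel's ray), 0 where there is no reading), "fx", "fy", "cx", "cy" (pixels), "cam_to_world" (4x4, takes a point from camera to world coordinates). Camera axes: x right, y up, looking along -z (the intrinsics and any distortion apply to the point x, -y, -z); pixel columns grow to the right and rows downward; lengths in m; the calibration is good to about 2 mm. The wrist camera is an equidistant fisheye: a pixel r from the principal point sees the ray r / f radians off the axis. A picture is of the moment at which its call begins.
- ticket.hand_in(): hands the job in, once; it reports no verdict.
Trained networks look in a picture, given as the dict that the camera call returned (one of the last four; its "shot" number tells which), for a name from the list of things; names that differ only in an ending like _2 or _b are one class to them, and where a whole thing is asked for, a point or a joint stands for the part that bears it (a point fixed in the world has none). Each returns a list of dicts, best first, with "p" (0 to 1); they miss things now and then, are a little off and sometimes report something else, mostly with a low value. They report only what shows in the picture. A call takes as long as a camera call. They do not tell look-alikes from the thing itself.
- regions_of(picture, query): "region" (384x512 bool, what is visible of it) and "centre" ([row, column] in pixels, amid what is visible of it).
The state is a dict: "clock": time; "joint_pos": joint angles; "joint_velocities": joint speeds; "tau": joint torques, N m; "position": TCP position; "ee_rot": TCP orientation; "ft_force": force on the tool from outside, world axes, zero at the start; "torque": the same for the moment, N m; "grip_width": opening from 0.0 (shut) to 1.0 (fully open).
Only numpy, scipy, OpenCV 4.12 (cv2) and the standard library are available. Lean on these libraries where they do the work, as an engineer would, in place of code of your own. Each camera call takes 0.05 s, during which the arm holds its last target. There are 200 camera calls.

## Task

The vacuum cleaner's washed parts have to dry: turn the clear dust bin mouth down over the upright drying peg, so that its rim sits fully down on the peg's base board, and hang its arch-shaped carrying bow over the middle part of the steel rail, grip up and legs hanging on either side of the bar. Set both down gently rather than dropping them, in whichever order you like, and leave everything else on the counter where it stands.

Things in the scene. Friction and masses are not known exactly. Their poses are not given: they have to be found in the camera images.
- dust_bin: Clear tube 120 mm long, 60 mm outside, 54 mm inside diameter, one end closed (grey cap), other open, 140 g. Starts lying on two grey runners (100 x 6 mm, 10 high, 32 apart), mouth roughly away from the robot. Origin: under mid-length, on the runners' underside plane; x along the tube to the mouth (closed end x = -60 mm, mouth +60), z from runners through the tube, whose axis is at z = 34 mm
- bin_mouth (a point): Centre of the dust bin's open mouth, on the tube axis in the plane of the rim; axes as dust_bin
- bow: Stiff grey plastic arch (upside-down U) 119 mm high, 92 wide over its feet, 90 g, standing on its feet. Band 22 mm wide, 6 thick; 74 mm clear between legs (68 between feet); crown underside at z = 87 mm; on it a black block grip 24 (x) by 44 (y) mm, z = 93 to 119 mm. Origin: midway between the feet on their underside; x along the band's width, y from leg to leg, z up to the grip
- bow_crown (a point): Middle of the underside of the bow's crown, where it should rest on the bar; axes as bow
- bow_grip (a point): Middle of the top of the bow's black grip; axes as bow
- peg_stand: Fixed drying peg of pale wood: round base board 120 mm across and 15 mm thick, with a single upright peg 40 mm in diameter to 85 mm height, then tapering to 24 mm at its top, 100 mm above the counter. Origin: under the middle of the base on the counter, z up
- peg_foot (a point): On the peg's axis at the upper face of its base board (15 mm above the counter)
- peg_tip (a point): Top of the peg on its axis (100 mm above the counter)
- rail_stand: Fixed drying rail: pale wood base 80 by 170 mm, 15 mm thick, with two thin steel posts 150 mm apart carrying a horizontal round steel bar 12 mm in diameter whose axis is 125 mm above the counter. Origin: under the middle of the base on the counter; y runs along the bar, z up
- rail_mid (a point): Middle of the steel bar, on its axis; axes as rail_stand
- bowl: Stainless steel bowl, 110 mm across, 50 mm high, standing on the counter: leave alone. Origin: centre of its underside
- brush_roll: White brush roll with square ends, 174 mm long, 44 mm high, lying on the counter: leave alone. Origin: centre of its underside, x along it
- pleated_filter: Flat grey pleated filter cassette, 120 by 80 mm, 31 mm high, lying on the counter: leave alone. Origin: centre of its underside, x along its length
- soap_bottle: White soap bottle, 64 mm across, 130 mm high, at the far edge: leave alone. Origin: centre of its underside
- jar: Glass jar with steel lid, 72 mm across, 90 mm high, at the far edge: leave alone. Origin: centre of its underside
- dish_brush: Wooden dish brush, 190 mm long, 34 mm high, lying bristles down at the far edge: leave alone. Origin: on the counter, 50 mm from the centre of its round head, which lies along +x
Mind the look-alikes: they are no part of the job. Leave any blue look-alike of the bow alone. What is shaped like the dust_bin but brown is not meant.

How it is judged:
By the outcome, as a careful person would: the job done as asked, in the order asked, and still so for the second after the job is handed in, with the robot touching nothing.
It also fails if it takes over 72 s, if anything falls off the work surface, if the arm or the gripper's body presses on something with over 40 N, if the wrist force passes 120 N, or if a joint passes its speed limit or range.

## Working session

There is one attempt and no reset: what is moved stays moved. The work goes in short steps, Python scripts to look and compute and a tool call to move; the robot and the scene stay as the last step left them, time stands still between calls to the robot, and variables do not carry over. Pictures are saved under pics/ and viewed, about 8 in all and at most 12, crops included, and the job is handed in when it is done.

Besides the shell and the picture viewer there is one more tool, called after ">>>" as name([rows], argument=value, ...), one row to a line, values as JSON. step_arm: Moves the arm, as the interface text tells. Its arguments: {"type":"object","properties":{"increments":{"type":"array"},"force":{"type":"number"}},"required":["increments"]}

```bash
mkdir -p pics; ls
cat > h.py <<'E'
import numpy as np,cv2
from workcell import monitor,camera,ticket,regions_of
def cloud(p):
    z=p["range_z"];v,u=np.mgrid[:z.shape[0],:z.shape[1]]
    x=(u-p["cx"])/p["fx"]*z;y=(v-p["cy"])/p["fy"]*z
    P=np.stack([x,-y,-z],-1);T=np.array(p["cam_to_world"])
    return P@T[:3,:3].T+T[:3,3]
def save(p,n): cv2.imwrite("pics/"+n+".png",p["color"][...,::-1])
E
python3 - <<'E'
from h import *
o=monitor.get_obs();print({k:np.round(v,3) for k,v in o.items()})
ims=[]
for n in("scene","side"):
    p=camera(n);ims.append(p["color"][...,::-1]);C=cloud(p)
    print(n,[k for k in p if k not in("color","range_z")],np.round(p["cam_to_world"],2).tolist(),p["fx"])
    for q in("dust_bin","bow","peg_stand","rail_stand","bowl","brush_roll","pleated_filter"):
        for r in regions_of(p,q)[:3]:
            m=r["region"]&(p["range_z"]>0);X=C[m]
            print(q,round(r["p"],2),np.round(r["centre"]),m.sum(),np.round(np.percentile(X,[3,50,97],axis=0),3).tolist() if len(X) else'',p["color"][r["region"]].mean(0).round())
cv2.imwrite("pics/a.png",cv2.resize(np.vstack(ims),(800,1200))[:600]);cv2.imwrite("pics/b.png",cv2.resize(ims[1],(800,600)))
E
```

```text
pics
{'clock': np.float64(0.0), 'joint_pos': array([ 1.094,  0.333, -0.065,  1.461,  0.022,  1.35 , -0.089]), 'joint_velocities': array([ 0.001,  0.   ,  0.   ,  0.   ,  0.   , -0.001,  0.001]), 'tau': array([-1.0000e-03, -6.2546e+01,  4.9000e-02, -3.9162e+01,  1.6000e-02,
        1.0000e-02,  0.0000e+00]), 'position': array([ 0.274, -0.561,  0.23 ]), 'ee_rot': array([-0.689, -0.16 ,  0.689, -0.159]), 'ft_force': array([-0.067, -0.631,  0.27 ]), 'torque': array([ 0.072,  0.063, -0.002]), 'grip_width': np.float64(0.998)}
scene ['fx', 'fy', 'cx', 'cy', 'cam_to_world', 'shot'] [[-0.58, -0.55, 0.61, 1.33], [0.82, -0.38, 0.43, 0.6], [-0.0, 0.75, 0.67, 0.9], [0.0, 0.0, 0.0, 1.0]] 364.0087125226812
dust_bin 0.85 [153. 177.] 491 [[0.485, -0.364, 0.003], [0.556, -0.333, 0.048], [0.599, -0.309, 0.065]] [198. 192. 189.]
dust_bin 0.83 [132. 204.] 464 [[0.346, -0.424, 0.002], [0.393, -0.361, 0.046], [0.416, -0.313, 0.065]] [119.  80.  54.]
bow 0.8 [155. 245.] 317 [[0.411, -0.159, 0.002], [0.438, -0.095, 0.067], [0.447, -0.059, 0.12]] [100.  93.  90.]
bow 0.52 [145. 275.] 167 [[0.331, -0.039, 0.01
[... 1301 characters left out ...]
 [270. 254.] 1228 [[0.488, 0.307, 0.008], [0.538, 0.361, 0.016], [0.591, 0.402, 0.099]] [214. 181. 128.]
rail_stand 0.65 [207. 282.] 1082 [[0.435, 0.022, 0.007], [0.48, 0.114, 0.016], [0.518, 0.18, 0.131]] [209. 183. 141.]
bowl 0.78 [189. 236.] 651 [[0.606, 0.016, 0.002], [0.655, 0.047, 0.026], [0.699, 0.116, 0.05]] [173. 171. 173.]
brush_roll 0.7 [329. 255.] 1222 [[0.434, 0.501, 0.012], [0.514, 0.524, 0.033], [0.598, 0.539, 0.045]] [235. 233. 231.]
brush_roll 0.68 [124. 280.] 457 [[0.48, -0.358, 0.005], [0.536, -0.327, 0.048], [0.592, -0.308, 0.065]] [211. 206. 206.]
pleated_filter 0.76 [164. 242.] 575 [[0.595, -0.138, 0.001], [0.648, -0.086, 0.027], [0.707, -0.062, 0.033]] [140. 138. 140.]
```

View pics/a.png

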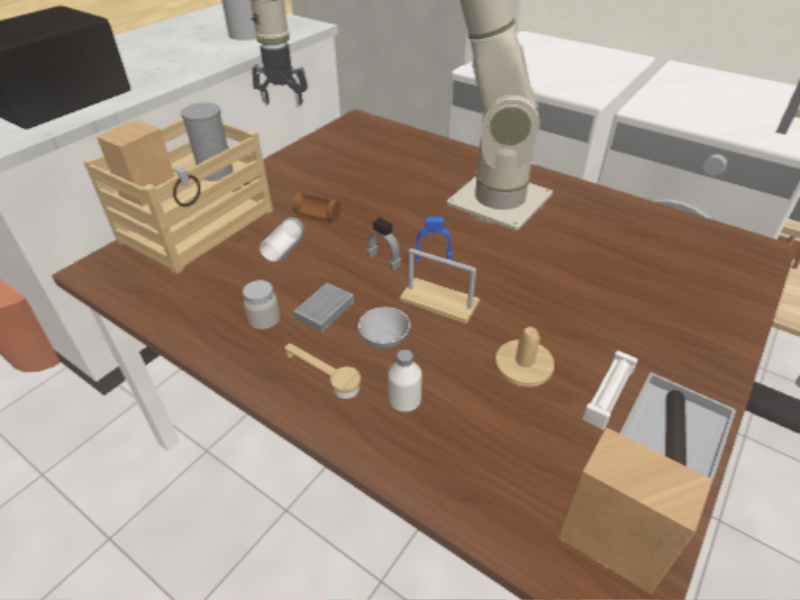

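View pics/b.png

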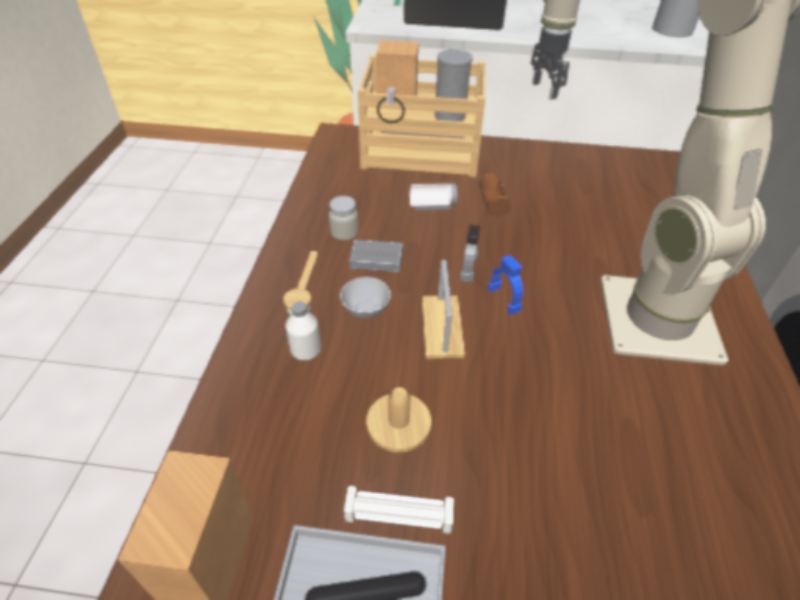

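The grey bow (383,245 in the enlarged scene view), the clear bin (282,240), the rail (440,285) and the peg (525,350) are all visible. The blue bow and the brown tube are the look-alikes. Next I fit poses from the depth data of both views.

```bash
cat >> h.py <<'E'
from scipy.spatial.transform import Rotation as R
def yawy(o=None):
    o=o or monitor.get_obs(); M=R.from_quat(o["ee_rot"]).as_matrix(); return np.degrees(np.arctan2(M[1,1],M[0,1])),M
def rect(X):
    c,s,a=cv2.minAreaRect(X[:,:2].astype(np.float32)*1000); return np.round(c,1),np.round(s,1),round(a,1)
E
python3 - <<'E'
from h import *
print(yawy())
for n in("scene","side"):
    p=camera(n);C=cloud(p);print(n)
    def pts(q,cond):
        for r in regions_of(p,q):
            col=p["color"][r["region"]].mean(0)
            if cond(col):
                m=cv2.dilate(r["region"].astype(np.uint8),np.ones((3,3)))>0
                return C[m&(p["range_z"]>0)]
    b=pts("dust_bin",lambda c:c[2]>150); w=pts("bow",lambda c:abs(c[0]-c[2])<20)
    t=b[(b[:,2]>.055)&(b[:,2]<.08)]; print("bin top",rect(t),"all",rect(b[b[:,2]>.02]),np.percentile(b[:,2],99))
    c=b[(b[:,2]>.02)][:,:2];d=np.linalg.svd(t[:,:2]-t[:,:2].mean(0),full_matrices=0)[2][0];print("dir",np.degrees(np.arctan2(d[1],d[0])),t.mean(0))
    g=w[(w[:,2]>.1)&(w[:,2]<.13)];print("grip",rect(g),len(g),np.percentile(g[:,2],95));
    l=w[(w[:,2]>.01)];print("bow all",rect(l))
    s=pts("rail_stand",lambda c:1);h=s[(s[:,2]>.115)&(s[:,2]<.15)];print("bar",rect(h),len(h),h[:,2].max()); h=s[(s[:,2]<.025)&(s[:,2]>.01)];print("base",rect(h))
    s=pts("peg_stand",lambda c:1);h=s[(s[:,2]>.094)];print("peg",rect(h),len(h));h=s[(s[:,2]<.025)&(s[:,2]>.01)];print("base",rect(h), cv2.minEnclosingCircle(h[:,:2].astype(np.float32)))
E
```

```text
(np.float64(-63.99786206243262), array([[ 5.57370138e-05,  4.38404682e-01, -8.98777688e-01],
       [-7.95338483e-05, -8.98777684e-01, -4.38404685e-01],
       [-9.99999995e-01,  9.59186162e-05, -1.52271727e-05]]))
scene
bin top (array([ 542.5, -343.6]), array([119.7,  41.7]), 12.3) all (array([ 541.2, -344.3]), array([123.6,  61.5]), 10.2) 0.06650632545405351
dir 11.60847977837115 [ 0.54223548 -0.34108163  0.06118106]
grip (array([ 433.3, -101.3]), array([48.6, 24.9]), 89.3) 89 0.12102849250366139
bow all (array([ 433.5, -104. ]), array([95.6, 31.7]), 84.6)
bar (array([482.2,  97. ]), array([ 13.9, 159. ]), 8.7) 165 0.13501680322848075
base (array([432.4,  74.9]), array([226.9, 180.2]), 23.0)
peg (array([544.6, 346.9]), array([23.9, 26.6]), 82.9) 55
base (array([545.5, 346.7]), array([115.5, 117.8]), 17.1) ((0.5432339310646057, 0.34579452872276306), 0.0608653649687767)
side
bin top (array([ 537. , -338.9]), array([119.5,  45.6]), 14.6) all (array([ 536. , -337.4]), array([122.7,  60. ]), 5.2) 0.0661157388924203
dir 11.70096271486157 [ 0.53509727 -0.33837156  0.06130471]
grip (array([ 428.6, -100.6]), array([46. , 23.4]), 84.9) 80 0.12171307789325518
bow all (array([ 428.9, -101.6]), array([96.3, 28. ]), 83.6)
bar (array([477.7,  99. ]), array([ 12.4, 162.1]), 8.7) 149 0.13382135938865303
base (array([477.2,  96.9]), array([ 80.2, 174.8]), 8.2)
peg (array([540.2, 346.9]), array([24.8, 29.8]), 62.5) 80
base (array([539.8, 350.1]), array([117.1, 114.7]), 6.4) ((0.5399203896522522, 0.3471774756908417), 0.06039797514677048)
```

Run:
```python
from h import *
for n in("scene","side"):
    C=cloud(camera(n)).reshape(-1,3)
    for z0 in(.03,.1,.17,.25):
        m=(C[:,2]>z0)&(C[:,2]<.5)&(C[:,0]>.36)&(C[:,0]<.95)&(C[:,1]<-.38)&(C[:,1]>-.8)
        print(n,z0,m.sum(),np.round(np.percentile(C[m],[0.5,99.5],axis=0),3).tolist())
```

```text
scene 0.03 7604 [[0.395, -0.737, 0.032], [0.774, -0.396, 0.312]]
scene 0.1 6289 [[0.432, -0.738, 0.101], [0.774, -0.484, 0.312]]
scene 0.17 4009 [[0.432, -0.737, 0.171], [0.774, -0.483, 0.313]]
scene 0.25 1392 [[0.483, -0.703, 0.25], [0.739, -0.494, 0.313]]
side 0.03 5283 [[0.379, -0.739, 0.032], [0.765, -0.394, 0.312]]
side 0.1 4375 [[0.428, -0.739, 0.102], [0.766, -0.482, 0.313]]
side 0.17 2791 [[0.428, -0.738, 0.171], [0.766, -0.481, 0.313]]
side 0.25 963 [[0.473, -0.7, 0.25], [0.732, -0.495, 0.314]]
```

>>> step_arm([
  [0.085, 0, 0.0175, 0.005, -0.0209],
  [0.085, 0, 0.0175, 0.005, -0.0209],
  [0.085, 0, 0.0175, 0.005, -0.0209],
  [0.085, 0, 0.0175, 0, -0.0209],
  [0.085, 0.018, 0.0175, 0, -0.0209],
  [0.085, 0.018, 0.0175, 0, -0.0209],
  [0.085, 0.018, 0.0175, 0, -0.0209],
  [0.085, 0.018, 0.0175, 0, -0.0209],
  [0.085, 0.018, 0.0175, 0, -0.0209],
  [0.085, 0.018, 0.0175, 0, -0.0209],
  [0.085, 0.018, 0.0175, 0, -0.0209],
  [0.085, 0.018, 0.0175, 0, -0.0209],
], force=20)

```text
clock: 2.4
position: [0.4188, -0.3508, 0.2465]
ee_rot: [0.704, 0.071, -0.703, 0.071]
ft_force: [0.7, 0.4, -0.2]
grip_width: 0.991
```

>>> step_arm([
  [0.085, 0.018, 0, 0, 0],
  [0.085, 0.018, 0, 0, 0],
  [0.085, 0.018, 0, 0, 0],
  [0.085, 0.018, 0, 0, 0],
  [0.085, 0, 0, 0, 0],
  [0.085, 0, 0, 0, 0],
])

```text
clock: 2.9
position: [0.4905, -0.3513, 0.2459]
ee_rot: [-0.703, -0.072, 0.704, -0.072]
ft_force: [-0.8, 0.3, 0.5]
grip_width: 0.995
```

Run:
```python
from h import *
o=monitor.get_obs();print(o["position"],yawy(o)[0],o["ft_force"])
p=camera("wrist");cv2.imwrite("pics/w1.png",cv2.resize(p["color"][...,::-1],(800,600)))
print(p["fx"],p["cx"],p["cy"],np.round(p["cam_to_world"],3).tolist(),(p["range_z"]>0).mean())
```

```text
[ 0.4904684  -0.35129682  0.24593242] -78.29763232639434 [-0.83241371  0.34651263  0.46603922]
297.3186396354542 254.5635444296464 189.58491190478068 [[0.202, 0.932, 0.301, 0.567], [-0.979, 0.192, 0.062, -0.336], [0.0, -0.308, 0.951, 0.388], [0.0, 0.0, 0.0, 1.0]] 0.9959716796875
```

View pics/w1.png

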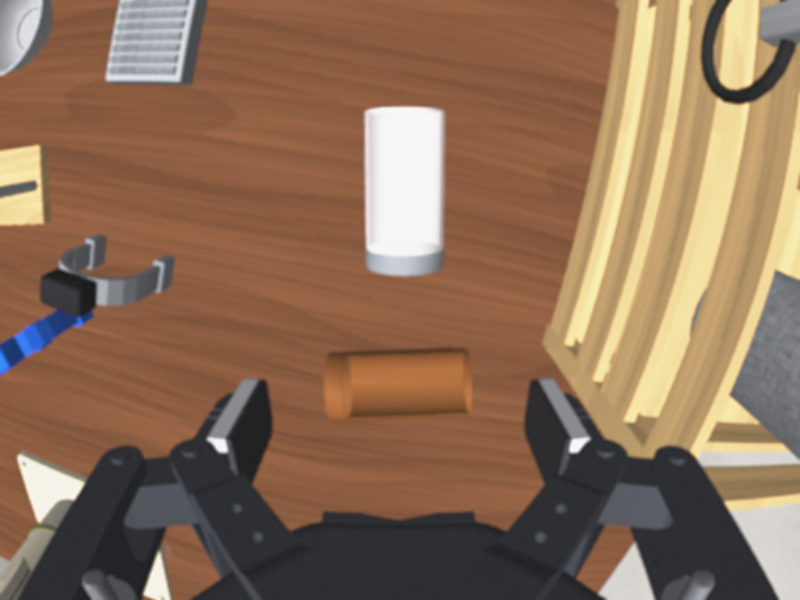

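The wrist view shows the bin at (405,190), its grey cap toward the robot at (405,262) and its mouth away, aligned with the tool. The brown look-alike is nearer, at (398,383). Now a refined measurement with this view.

```bash
cat >> h.py <<'E'
def wcloud(p):
    z=p["range_z"];v,u=np.mgrid[:z.shape[0],:z.shape[1]]
    a=(u-p["cx"])/p["fx"];b=(v-p["cy"])/p["fy"];r=np.hypot(a,b)+1e-9;k=np.tan(np.minimum(r,1.5))/r
    P=np.stack([a*k*z,-b*k*z,-z],-1);T=np.array(p["cam_to_world"]);return P@T[:3,:3].T+T[:3,3]
E
python3 - <<'E'
from h import *
p=camera("wrist");C=wcloud(p)
for r in regions_of(p,"dust_bin"):
    X=C[r["region"]];print(r["p"],r["centre"],p["color"][r["region"]].mean(0));X=X[X[:,2]>.035]
    print(rect(X),np.percentile(X[:,2],[50,99]));t=X[X[:,2]>.055];d=np.linalg.svd(t[:,:2]-t[:,:2].mean(0),full_matrices=0)[2][0];print(t.mean(0),np.degrees(np.arctan2(d[1],d[0])))
for r in regions_of(p,"bow"):
    X=C[r["region"]];g=X[X[:,2]>.105];print("bow",p["color"][r["region"]].mean(0),rect(g),len(g))
E
```

```text
0.74 [244.5, 250.4] [153.69748306  97.51306873  57.62415295]
(array([ 458.1, -354.4]), array([219. , 120.2]), 14.1) [0.0593125  0.06468423]
[ 0.38127267 -0.37337327  0.06311415] -75.32517058871035
0.68 [119.4, 255.3] [231.12742176 229.06929955 229.68610283]
(array([ 539.8, -346.4]), array([120.5,  60.3]), 11.7) [0.06022451 0.06506173]
[ 0.54084786 -0.34606423  0.06315072] -168.38424950332134
bow [ 43.23871734  80.93942993 160.66983373] (array([352.3, -26.1]), array([15.5, 28.4]), 86.4) 156
```

>>> step_arm([
  [0.085, -0.005, -0.005, -0.02, 0],
  [0.085, 0, 0, -0.02, 0],
  [0.085, 0, 0, -0.02, 0],
  [0.085, 0, 0, -0.02, 0],
  [0.085, 0, 0, -0.02, 0],
  [0.085, 0, 0, -0.02, 0],
  [0.085, 0, 0, -0.02, 0],
  [0.085, 0, 0, -0.02, 0],
  [0.085, 0, 0, -0.02, 0],
  [0.085, 0, 0, -0.02, 0],
  [0.085, 0, 0, -0.018, 0],
  [0.085, 0, 0, -0.016, 0],
])

```text
clock: 4.1
position: [0.4841, -0.3571, 0.0114]
ee_rot: [-0.703, -0.071, 0.704, -0.071]
ft_force: [0.2, 0.2, 0.2]
grip_width: 0.993
```

>>> step_arm([
  [0.085, 0, 0, 0, 0],
  [0.05, 0, 0, 0, 0],
  [0.05, 0, 0, 0, 0],
  [0.05, 0, 0, 0, 0],
  [0.05, 0, 0, 0, 0],
  [0.05, 0, 0, 0, 0],
  [0.05, 0, 0, 0, 0],
  [0.05, 0, 0, 0, 0],
], force=20)

```text
clock: 4.77
position: [0.4855, -0.3575, 0.014]
ee_rot: [0.704, 0.071, -0.703, 0.072]
ft_force: [-3.5, 1.0, 7.3]
grip_width: 0.7
```

>>> step_arm([
  [0.05, 0, 0, 0.01, 0],
  [0.05, 0, 0, 0.015, 0],
  [0.05, 0, 0, 0.02, 0],
  [0.05, 0, 0, 0.02, 0],
  [0.05, 0, 0, 0.02, 0],
  [0.05, 0, 0, 0.02, 0],
  [0.05, 0, 0, 0.02, 0],
  [0.05, 0, 0, 0.02, 0],
  [0.05, 0, 0, 0, 0],
  [0.05, 0, 0, 0, 0],
])

```text
clock: 5.6
position: [0.4856, -0.3571, 0.1589]
ee_rot: [0.704, 0.071, -0.703, 0.072]
ft_force: [-0.1, 0.3, -1.8]
grip_width: 0.702
```

Run:
```python
from h import *
o=monitor.get_obs();print(o["position"],o["ft_force"],o["torque"],o["grip_width"])
p=camera("side");q=camera("scene")
cv2.imwrite("pics/s2.png",np.hstack([cv2.resize(p["color"][60:200,210:350,::-1],(400,400)),cv2.resize(q["color"][50:190,120:260,::-1],(400,400))]))
```

```text
[ 0.48557751 -0.35706571  0.15890702] [-0.06578141  0.26394385 -1.78560031] [ 0.01321707  0.11974433 -0.01236431] 0.7021424847635211
```

View pics/s2.png

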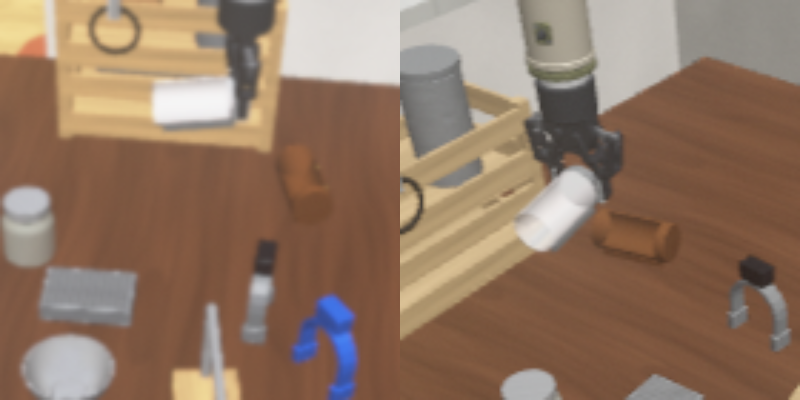

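The bin is held but stays horizontal, because pad friction beats gravity. I'll use the fixed steel bar as the lever: slide the mouth end under the bar from the far side, then raise the grip so the bin pivots in the pads until its mouth points down.

>>> step_arm([
  [0.05, 0.0053, 0.0192, 0.02, 0.1188],
  [0.05, 0.0053, 0.0192, 0.02, 0.1188],
  [0.05, 0.0053, 0.0192, 0.02, 0.1188],
  [0.05, 0.0053, 0.0192, 0.02, 0.1188],
  [0.05, 0.0053, 0.0192, 0.02, 0.1188],
  [0.05, 0.0053, 0.0192, 0.01, 0.1188],
  [0.05, 0.0053, 0.0192, 0, 0.1188],
  [0.05, 0.0053, 0.0192, 0, 0.1188],
  [0.05, 0.0053, 0.0192, 0, 0.1188],
  [0.05, 0.0053, 0.0192, 0, 0.1188],
  [0.05, 0.0053, 0.0192, 0, 0.1188],
  [0.05, 0.0053, 0.0192, 0, 0.1188],
])

```text
clock: 6.7
position: [0.5483, -0.1254, 0.266]
ee_rot: [0.484, 0.516, -0.484, 0.515]
ft_force: [0.7, -0.4, -2.5]
grip_width: 0.705
```

>>> step_arm([
  [0.05, 0.0053, 0.0192, 0, 0.1188],
  [0.05, 0.0053, 0.0192, 0, 0.1188],
  [0.05, 0.0053, 0.0192, 0, 0.1188],
  [0.05, 0.0053, 0.0192, 0, 0.1188],
  [0.05, 0.0053, 0.0192, 0, 0.1188],
  [0.05, 0.0053, 0.0192, 0, 0.1188],
  [0.05, 0.0053, 0.0192, 0, 0.1188],
  [0.05, 0.0053, 0.0192, 0, 0.1188],
  [0.05, 0.0053, 0.0192, 0, 0.1188],
  [0.05, 0.0053, 0.0192, 0, 0.1188],
  [0.05, 0.0053, 0.0192, 0, 0.1188],
  [0.05, 0.0053, 0.0192, 0, 0.1188],
])

```text
clock: 7.7
position: [0.612, 0.1048, 0.2659]
ee_rot: [0.029, 0.707, -0.029, 0.706]
ft_force: [0.1, -0.7, -2.2]
grip_width: 0.701
```

>>> step_arm([
  [0.05, 0.0053, 0.0192, 0, 0.1188],
  [0.05, 0.0053, 0.0192, 0, 0.1188],
  [0.05, 0, 0, 0, 0],
  [0.05, 0, 0, 0, 0],
])

```text
clock: 8.03
position: [0.6222, 0.1437, 0.2658]
ee_rot: [-0.053, 0.706, 0.054, 0.704]
ft_force: [-0.1, -0.6, -1.9]
grip_width: 0.7
```

Run:
```python
from h import *
o=monitor.get_obs();print(o["position"],yawy(o)[0],o["ft_force"],o["grip_width"],o["joint_pos"].round(2))
ims=[]
for n in("scene","side"):
    p=camera(n);C=cloud(p)
    ims.append(p["color"])
    for r in regions_of(p,"dust_bin"):
        if p["color"][r["region"]].mean(0)[2]>110:
            X=C[r["region"]&(p["range_z"]>0)];print(n,r["p"],r["centre"],len(X),np.percentile(X,[2,50,98],axis=0).round(3).tolist())
            # top generatrix profile: along tube
            d=np.array([-.988,-.151]);s=(X[:,:2]-o["position"][:2])@d
            for a in range(-10,130,20):
                m=(s>a/1e3)&(s<(a+20)/1e3)
                if m.sum()>5: print(a,np.percentile(X[m,2],[3,97]).round(3))
cv2.imwrite("pics/s3.png",np.hstack([cv2.resize(i[100:260,190:350,::-1],(400,400)) for i in ims]))
```

```text
[0.62224538 0.14367719 0.26583999] 98.69526762895306 [-0.07262656 -0.56366449 -1.86426615] 0.7002606194685891 [ 0.31  0.48 -0.87  1.33  0.36  1.49  1.19]
scene 0.62 [151.1, 268.3] 303 [[0.607, 0.119, 0.262], [0.626, 0.143, 0.293], [0.632, 0.167, 0.316]]
-10 [0.262 0.315]
10 [0.303 0.316]
side 0.73 [147.7, 261.4] 956 [[0.506, -0.22, -0.0], [0.557, 0.152, 0.297], [0.605, 0.168, 0.315]]
10 [0.253 0.325]
30 [0.252 0.314]
50 [0.249 0.313]
70 [0.248 0.312]
90 [0.249 0.31 ]
110 [-0.     0.309]
side 0.29 [157.3, 298.7] 240 [[0.416, -0.137, 0.005], [0.431, -0.072, 0.075], [0.443, -0.057, 0.121]]
```

View pics/s3.png

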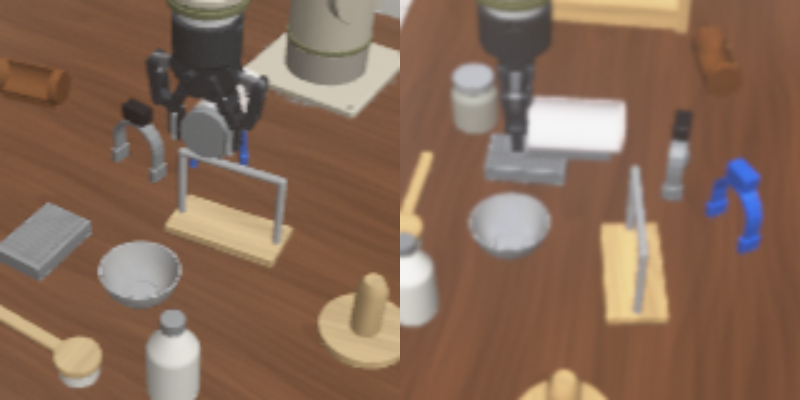

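The view shows the bin gripped horizontal (3° droop), its grey cap at (205,130) in the left crop, beyond the bar and above it. Next I lower it and slide the mouth under the bar.

>>> step_arm([
  [0.05, 0, 0, -0.02, 0],
  [0.05, 0, 0, -0.02, 0],
  [0.05, 0, 0, -0.02, 0],
  [0.05, 0, 0, -0.02, 0],
  [0.05, 0, 0, -0.02, 0],
  [0.05, 0, 0, -0.02, 0],
  [0.05, 0, 0, -0.02, 0],
  [0.05, 0, 0, -0.02, 0],
  [0.05, 0, 0, -0.02, 0],
  [0.05, 0, 0, -0.02, 0],
  [0.05, 0, 0, 0, 0],
])

```text
clock: 9.15
position: [0.6208, 0.1403, 0.0633]
ee_rot: [-0.053, 0.707, 0.052, 0.703]
ft_force: [-0.6, -0.7, -2.6]
grip_width: 0.703
```

>>> step_arm([
  [0.05, -0.0102, -0.0016, 0, 0],
  [0.05, -0.0102, -0.0016, 0, 0],
  [0.05, -0.0102, -0.0016, 0, 0],
  [0.05, -0.0102, -0.0016, 0, 0],
  [0.05, -0.0102, -0.0016, 0, 0],
  [0.05, -0.0102, -0.0016, 0, 0],
  [0.05, 0, 0, 0, 0],
])

```text
clock: 9.73
position: [0.5607, 0.1321, 0.0685]
ee_rot: [-0.053, 0.705, 0.052, 0.705]
ft_force: [0.1, -0.2, -0.6]
grip_width: 0.698
```

Run:
```python
from h import *
th=np.radians(np.arange(0,100,9)); s=85
x=s*np.cos(th)+36*np.sin(th); z=125+s*np.sin(th)-36*np.cos(th)
print(np.c_[x,z].round(1).tolist());print((np.diff(x)/1e3*.988).round(4),(np.diff(x)/1e3*.151).round(4),(np.diff(z)/1e3).round(4))
```

```text
[[85.0, 89.0], [89.6, 102.7], [92.0, 117.0], [92.1, 131.5], [89.9, 145.8], [85.6, 159.6], [79.1, 172.6], [70.7, 184.4], [60.5, 194.7], [48.9, 203.3], [36.0, 210.0], [22.3, 214.6]]
[ 0.0045  0.0024  0.0001 -0.0021 -0.0043 -0.0064 -0.0083 -0.01   -0.0115
 -0.0127 -0.0136] [ 0.0007  0.0004  0.     -0.0003 -0.0007 -0.001  -0.0013 -0.0015 -0.0018
 -0.0019 -0.0021] [0.0137 0.0143 0.0145 0.0143 0.0138 0.013  0.0118 0.0103 0.0086 0.0067
 0.0046]
```

>>> step_arm([
  [0.05, 0, 0, 0.004, 0],
  [0.05, 0.0023, 0.0003, 0.0068, 0],
  [0.05, 0.0022, 0.0004, 0.0069, 0],
  [0.05, 0.0012, 0.0002, 0.0071, 0],
  [0.05, 0.0012, 0.0002, 0.0072, 0],
  [0.05, 0, 0, 0.0072, 0],
  [0.05, 0, 0, 0.0073, 0],
  [0.05, -0.001, -0.0001, 0.0072, 0],
  [0.05, -0.0011, -0.0002, 0.0071, 0],
  [0.05, -0.0021, -0.0003, 0.0069, 0],
  [0.05, -0.0022, -0.0004, 0.0069, 0],
])

```text
clock: 10.65
position: [0.5619, 0.1329, 0.1426]
ee_rot: [-0.053, 0.705, 0.053, 0.705]
ft_force: [0.7, -0.1, -3.3]
grip_width: 0.702
```

Run:
```python
from h import *
o=monitor.get_obs();print(o["position"],yawy(o)[0],o["ft_force"],o["grip_width"],o["torque"])
p=camera("side");C=cloud(p);q=camera("scene")
cv2.imwrite("pics/s4.png",np.hstack([cv2.resize(p["color"][110:270,190:350,::-1],(400,400)),cv2.resize(q["color"][100:260,190:350,::-1],(400,400))]))
```

```text
[0.56186114 0.13293784 0.14261098] 98.61043747912598 [ 0.72883814 -0.14594762 -3.31902906] 0.7020561720091448 [ 0.01185722 -0.20764183 -0.05562577]
```

View pics/s4.png

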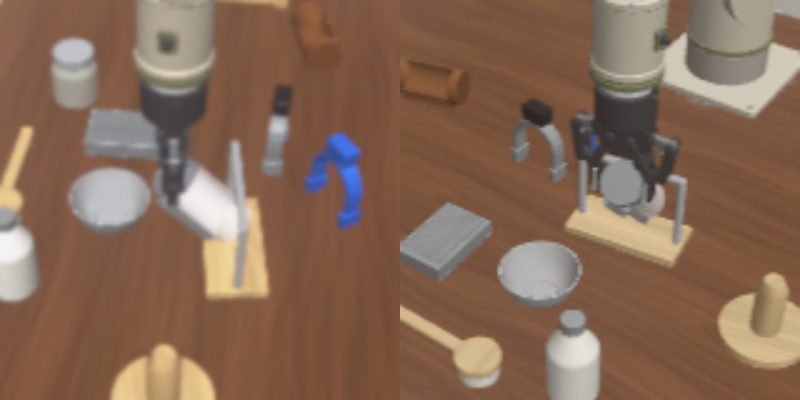

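The bin is pivoting about 45° under the bar with only ~3 N. I'll carry on to 90°.

>>> step_arm([
  [0.05, -0.0032, -0.0005, 0.0065, 0],
  [0.05, -0.0032, -0.0005, 0.0065, 0],
  [0.05, -0.0041, -0.0006, 0.0059, 0],
  [0.05, -0.0042, -0.0007, 0.0059, 0],
  [0.05, -0.005, -0.0007, 0.0052, 0],
  [0.05, -0.005, -0.0008, 0.0051, 0],
  [0.05, -0.0057, -0.0009, 0.0043, 0],
  [0.05, -0.0058, -0.0009, 0.0043, 0],
  [0.05, -0.0063, -0.0009, 0.0034, 0],
  [0.05, -0.0064, -0.001, 0.0033, 0],
  [0.05, -0.003, -0.0004, 0.001, 0],
  [0.05, 0, 0, 0, 0],
])

```text
clock: 11.75
position: [0.5099, 0.125, 0.1939]
ee_rot: [-0.053, 0.705, 0.053, 0.705]
ft_force: [3.5, 0.5, -0.9]
grip_width: 0.7
```

```bash
cat >> h.py <<'E'
def tilt():
    o=monitor.get_obs();print(o["position"],yawy(o)[0],o["ft_force"],o["grip_width"],o["torque"])
    for n in("scene","side"):
        p=camera(n);C=cloud(p)
        for r in regions_of(p,"dust_bin"):
            X=C[r["region"]&(p["range_z"]>0)]
            if np.linalg.norm(np.median(X[:,:2],0)-o["position"][:2])>.1: continue
            D=X[:,:2]-o["position"][:2];u=np.array([.988,.151]);v=np.array([-.151,.988])
            print(n,r["p"],len(X))
            for a in range(60,250,20):
                m=(X[:,2]>a/1e3)&(X[:,2]<(a+20)/1e3)
                if m.sum()>6: print(a,"u",np.percentile(D[m]@u,[3,97]).round(3),"v",np.percentile(D[m]@v,[3,97]).round(3))
E
python3 -c "
from h import *
tilt()"
```

```text
[0.50989302 0.12502996 0.19390036] 98.6056034239991 [ 3.45488276  0.54534271 -0.87104193] 0.7003619236186787 [ 0.32566145 -0.57757373 -0.02104298]
scene 0.92 694
100 u [-0.002  0.035] v [-0.015  0.029]
120 u [0.    0.036] v [-0.017  0.028]
140 u [-0.002  0.036] v [-0.019  0.029]
160 u [-0.     0.034] v [-0.016  0.029]
180 u [0.003 0.032] v [-0.019  0.029]
200 u [-0.031  0.03 ] v [-0.021  0.031]
220 u [-0.026  0.024] v [-0.024  0.028]
side 0.84 674
100 u [-0.026  0.029] v [0.011 0.031]
120 u [-0.033  0.032] v [-0.015  0.03 ]
140 u [-0.027  0.031] v [-0.013  0.03 ]
160 u [-0.028  0.029] v [-0.014  0.031]
180 u [-0.03   0.029] v [-0.015  0.033]
200 u [-0.034  0.027] v [-0.014  0.038]
220 u [-0.034  0.021] v [-0.013  0.025]
```

>>> step_arm([
  [0.05, 0.008, 0.001, 0, 0],
  [0.05, 0.008, 0.001, 0.01, 0],
  [0.05, 0.008, 0.02, 0.02, 0],
  [0.05, 0.008, 0.025, 0.02, 0],
  [0.05, 0, 0.025, 0.015, 0],
  [0.05, 0, 0.025, 0, 0],
  [0.05, 0, 0.025, 0, 0],
  [0.05, 0, 0.025, 0, 0],
  [0.05, 0, 0.025, 0, 0],
  [0.05, 0, 0.025, 0, 0],
  [0.05, 0, 0.025, 0, 0],
  [0.05, 0, 0, 0, 0],
])

```text
clock: 12.95
position: [0.5399, 0.3524, 0.2569]
ee_rot: [-0.054, 0.706, 0.056, 0.704]
ft_force: [0.1, 1.7, -2.7]
grip_width: 0.699
```

```bash
python3 -c "
from h import *
tilt()
for n in('scene','side'):
    p=camera(n);C=cloud(p)
    m=(p['range_z']>0)&(C[...,2]<.1)&(C[...,2]>.03)&(abs(C[...,0]-.542)<.05)&(abs(C[...,1]-.347)<.05)
    X=C[m];print(n,len(X));
    for a,b in((.03,.08),(.095,.102)):
        Y=X[(X[:,2]>a)&(X[:,2]<b)]
        if len(Y)>5:
            f=lambda c:np.hypot(Y[:,0]-c[0],Y[:,1]-c[1])-.020
            from scipy.optimize import least_squares
            print(a,len(Y),np.percentile(Y,[3,50,97],axis=0).round(3).tolist(),least_squares(f,[.542,.347],loss='soft_l1',f_scale=.002).x)
cv2.imwrite('pics/s5.png',cv2.resize(p['color'][120:300,180:330,::-1],(500,600)))
"
```

```text
[0.53993729 0.35235983 0.25691639] 98.93407673628239 [ 0.07451033  1.71769639 -2.72251854] 0.6994792815068922 [ 0.06364913  0.06323839 -0.03355503]
scene 0.72 927
160 u [0.008 0.033] v [-0.026  0.028]
180 u [0.002 0.034] v [-0.026  0.029]
200 u [0.006 0.033] v [-0.025  0.029]
220 u [0.004 0.032] v [-0.026  0.028]
240 u [0.004 0.031] v [-0.026  0.028]
side 0.91 752
160 u [-0.027  0.023] v [0.012 0.026]
180 u [-0.028  0.029] v [0.01  0.026]
200 u [-0.028  0.03 ] v [0.008 0.026]
220 u [-0.03   0.029] v [-0.017  0.027]
240 u [-0.03   0.027] v [-0.017  0.026]
scene 241
0.03 141 [[0.544, 0.331, 0.033], [0.559, 0.352, 0.056], [0.564, 0.365, 0.078]] [0.54225431 0.34565374]
0.095 34 [[0.532, 0.335, 0.095], [0.546, 0.347, 0.098], [0.556, 0.36, 0.1]] [0.52948959 0.34296875]
side 259
0.03 135 [[0.521, 0.35, 0.033], [0.538, 0.363, 0.056], [0.556, 0.367, 0.079]] [0.53992181 0.3455747 ]
0.095 53 [[0.527, 0.338, 0.095], [0.54, 0.351, 0.099], [0.552, 0.361, 0.1]] [0.54634357 0.33582748]
```

View pics/s5.png

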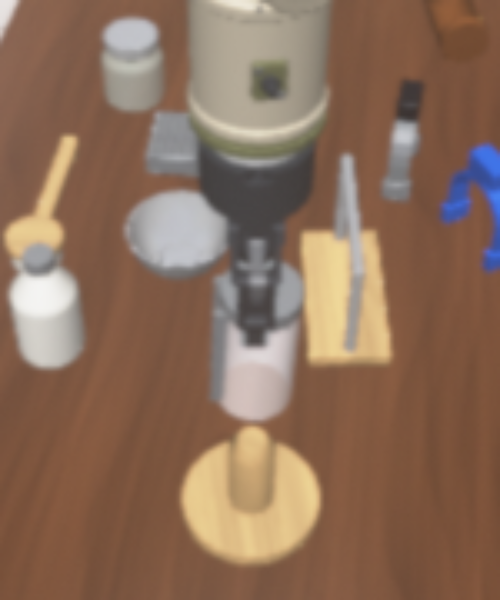

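>>> step_arm([
  [0.05, 0, 0, -0.015, 0],
  [0.05, 0, 0, -0.015, 0],
  [0.05, 0, 0, -0.012, 0],
  [0.05, 0, 0, -0.005, 0],
  [0.05, 0, 0, 0, 0],
  [0.05, 0, 0, 0, 0],
  [0.05, 0, 0, 0, 0],
])

```text
clock: 13.83
position: [0.5425, 0.3472, 0.2122]
ee_rot: [-0.053, 0.705, 0.053, 0.705]
ft_force: [-0.0, -1.3, -0.4]
grip_width: 0.702
```

```bash
python3 -c "
from h import *
tilt()"
```

```text
[0.54250135 0.347207   0.21224573] 98.5926585563968 [-0.03094884 -1.26318958 -0.39039318] 0.7020993999095998 [-0.01847802  0.00021951  0.00222376]
scene 0.7 823
120 u [0.013 0.033] v [-0.026  0.025]
140 u [0.009 0.034] v [-0.025  0.027]
160 u [0.005 0.032] v [-0.025  0.028]
180 u [0.006 0.032] v [-0.025  0.027]
200 u [0.007 0.031] v [-0.026  0.027]
220 u [-0.03  0.03] v [-0.025  0.025]
240 u [-0.027  0.023] v [-0.026  0.025]
side 0.9 733
120 u [-0.027  0.026] v [0.015 0.03 ]
140 u [-0.027  0.028] v [0.017 0.03 ]
160 u [-0.029  0.028] v [0.015 0.031]
180 u [-0.03   0.028] v [-0.013  0.03 ]
200 u [-0.032  0.026] v [-0.013  0.03 ]
220 u [-0.035  0.025] v [-0.018  0.028]
240 u [-0.031  0.02 ] v [-0.016  0.022]
```

>>> step_arm([
  [0.05, -0.001, 0, -0.01, 0],
  [0.05, 0, 0, -0.01, 0],
  [0.05, 0, 0, -0.01, 0],
  [0.05, 0, 0, -0.01, 0],
  [0.05, 0, 0, -0.01, 0],
  [0.05, 0, 0, -0.01, 0],
  [0.05, 0, 0, -0.01, 0],
  [0.05, 0, 0, -0.01, 0],
  [0.05, 0, 0, -0.008, 0],
  [0.05, 0, 0, -0.004, 0],
  [0.05, 0, 0, 0, 0],
  [0.05, 0, 0, 0, 0],
])

```text
clock: 15.03
position: [0.5412, 0.3472, 0.1194]
ee_rot: [-0.053, 0.705, 0.053, 0.705]
ft_force: [-0.2, 0.1, -1.4]
grip_width: 0.7
```

>>> step_arm([
  [0.05, 0, 0, -0.002, 0],
  [0.05, 0, 0, -0.002, 0],
  [0.05, 0, 0, 0, 0],
])

```text
clock: 15.28
position: [0.5413, 0.347, 0.1153]
ee_rot: [-0.053, 0.705, 0.053, 0.705]
ft_force: [0.5, -0.2, -2.0]
grip_width: 0.7
```

>>> step_arm([
  [0.05, 0, 0, -0.002, 0],
  [0.05, 0, 0, 0, 0],
])

```text
clock: 15.45
position: [0.5412, 0.347, 0.1131]
ee_rot: [-0.053, 0.705, 0.053, 0.705]
ft_force: [-0.2, -0.7, -1.6]
grip_width: 0.706
```

Run:
```python
from h import *
o=monitor.get_obs();print(o["position"],o["ft_force"])
for n in("scene","side"):
    p=camera(n);C=cloud(p);m=(p["range_z"]>0)&(abs(C[...,0]-.541)<.04)&(abs(C[...,1]-.347)<.04);
    for r in regions_of(p,"dust_bin"):
        Y=C[m&r["region"]]
        if len(Y)>50: print(n,np.percentile(Y[:,2],[1,3,90,95,99]).round(4))
```

```text
[0.541171   0.3469678  0.11310911] [-0.17110234 -0.73551697 -1.57616858]
scene [0.0235 0.0284 0.1419 0.143  0.1445]
side [0.0237 0.0276 0.1408 0.1423 0.1443]
```

>>> step_arm([
  [0.05, 0, 0, -0.002, 0],
  [0.05, 0, 0, -0.002, 0],
  [0.05, 0, 0, 0, 0],
])

```text
clock: 15.9
position: [0.541, 0.3468, 0.1088]
ee_rot: [-0.053, 0.705, 0.053, 0.705]
ft_force: [0.8, -0.8, -0.9]
grip_width: 0.703
```

>>> step_arm([
  [0.05, 0, 0, -0.0015, 0],
  [0.05, 0, 0, 0, 0],
])

```text
clock: 16.07
position: [0.5416, 0.3471, 0.1081]
ee_rot: [-0.053, 0.705, 0.053, 0.705]
ft_force: [0.1, 0.3, 0.5]
grip_width: 0.698
```

>>> step_arm([
  [0.05, 0, 0, -0.0015, 0],
  [0.05, 0, 0, 0, 0],
])

```text
clock: 16.23
position: [0.5426, 0.3473, 0.1078]
ee_rot: [-0.052, 0.704, 0.053, 0.706]
ft_force: [1.4, -0.9, 8.1]
grip_width: 0.702
```

>>> step_arm([
  [0.062, 0, 0, 0.001, 0],
  [0.066, 0, 0, 0, 0],
  [0.075, 0, 0, 0, 0],
  [0.085, 0, 0, 0, 0],
  [0.085, 0, 0, 0, 0],
  [0.085, 0, 0, 0, 0],
])

```text
clock: 16.73
position: [0.5411, 0.3471, 0.1071]
ee_rot: [-0.053, 0.705, 0.053, 0.705]
ft_force: [0.7, -0.8, -0.1]
grip_width: 0.994
```

>>> step_arm([
  [0.085, 0, 0, 0.01, 0],
  [0.085, 0, 0, 0.015, 0],
  [0.085, 0, 0, 0.02, 0],
  [0.085, 0, 0, 0.02, 0],
  [0.085, 0, 0, 0.02, 0],
  [0.085, 0, 0, 0.03, 0],
  [0.085, 0, 0, 0.03, 0],
  [0.085, 0, 0, 0, 0],
])

```text
clock: 17.4
position: [0.5423, 0.3491, 0.2604]
ee_rot: [-0.051, 0.702, 0.055, 0.708]
ft_force: [0.2, 1.0, 0.3]
grip_width: 1.0
```

Run:
```python
from h import *
o=monitor.get_obs();print(o["position"],o["ft_force"],yawy(o)[0],o["joint_pos"].round(2))
ims=[]
for n in("scene","side"):
    p=camera(n);C=cloud(p);m=(p["range_z"]>0)&(abs(C[...,0]-.541)<.04)&(abs(C[...,1]-.347)<.04);ims.append(p["color"])
    for r in regions_of(p,"dust_bin"):
        Y=C[m&r["region"]]
        if len(Y)>50:
            print(n,np.percentile(Y[:,2],[1,3,90,95,99]).round(4))
            T=Y[Y[:,2]>.125];A=np.c_[T[:,:2]-T[:,:2].mean(0),np.ones(len(T))];
            print(rect(T), np.linalg.lstsq(A,T[:,2],rcond=None)[0])
    for r in regions_of(p,"bow"):
        X=C[r["region"]&(p["range_z"]>0)];g=X[(X[:,2]>.1)&(X[:,2]<.13)]
        if len(g)>20: print("bow",p["color"][r["region"]].mean(0).round(),rect(g),len(g))
cv2.imwrite("pics/s6.png",np.hstack([cv2.resize(ims[0][150:290,270:410,::-1],(400,400)),cv2.resize(ims[1][180:320,180:320,::-1],(400,400))]))
```

```text
[0.54225953 0.34913853 0.26044557] [0.24548621 0.9874568  0.30579174] 98.6225784489235 [-0.    0.51 -0.93  1.33  0.41  1.49  0.82]
scene [0.0176 0.0227 0.1361 0.1368 0.1377]
(array([545.7, 347.2]), array([67.5, 59.3]), 0.4) [-0.06506109 -0.02671424  0.13429153]
bow [ 72.  93. 156.] (array([351.1,  -4.8]), array([25.1, 43.4]), 26.4) 82
bow [103.  96.  93.] (array([ 434.5, -102.7]), array([46.9, 23.1]), 87.4) 75
side [0.017  0.0216 0.1361 0.1368 0.1382]
(array([540.3, 347.1]), array([56.3, 61.4]), 6.6) [-0.01629794 -0.05119105  0.13454112]
bow [121. 114. 114.] (array([428.4, -98.9]), array([43.1, 23. ]), 82.1) 72
bow [ 68.  94. 181.] (array([345.1,  -6.9]), array([23.5, 46.4]), 35.1) 111
bow [211. 186. 143.] (array([477.2, 100.4]), array([ 12.3, 157.8]), 8.5) 89
```

View pics/s6.png

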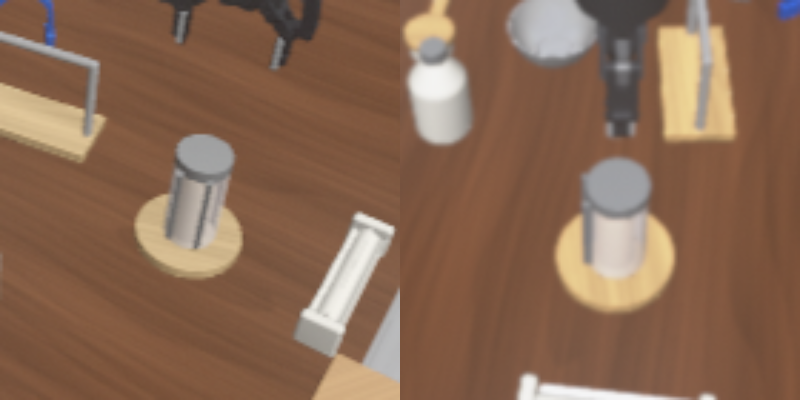

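The bin sits down over the peg, at (200,195) in the left crop; its cap top reads 136–137 mm (135 expected) and is level. Next is the grey bow.

>>> step_arm([
  [0.085, -0.0061, -0.025, 0, -0.1004],
  [0.085, -0.0061, -0.025, 0, -0.1004],
  [0.085, -0.0061, -0.025, 0, -0.1004],
  [0.085, -0.0061, -0.025, 0, -0.1004],
  [0.085, -0.0061, -0.025, 0, -0.1004],
  [0.085, -0.0061, -0.025, 0, -0.1004],
  [0.085, -0.0061, -0.025, 0, -0.1004],
  [0.085, -0.0061, -0.025, 0, -0.1004],
  [0.085, -0.0061, -0.025, 0, -0.1004],
  [0.085, -0.0061, -0.025, 0, -0.1004],
  [0.085, -0.0061, -0.025, 0, -0.1004],
  [0.085, -0.0061, -0.025, 0, -0.1004],
])

```text
clock: 18.7
position: [0.4671, 0.0458, 0.2518]
ee_rot: [0.357, 0.61, -0.358, 0.61]
ft_force: [0.1, -0.4, 0.1]
grip_width: 0.996
```

>>> step_arm([
  [0.085, -0.0061, -0.025, 0, -0.1004],
  [0.085, -0.0061, -0.025, 0, -0.1004],
  [0.085, -0.0061, -0.025, 0, -0.1004],
  [0.085, -0.0061, -0.025, 0, -0.1004],
  [0.085, -0.0061, -0.025, 0, -0.1004],
  [0.085, -0.0061, -0.025, 0, -0.1004],
  [0.085, 0, 0, 0, 0],
  [0.085, 0, 0, 0, 0],
  [0.085, 0, 0, 0, 0],
])

```text
clock: 19.45
position: [0.4313, -0.1023, 0.252]
ee_rot: [0.521, 0.479, -0.521, 0.478]
ft_force: [-0.5, 0.2, 1.0]
grip_width: 0.997
```

Run:
```python
from h import *
o=monitor.get_obs();print(o["position"],o["ft_force"],yawy(o)[0],o["joint_pos"].round(2))
p=camera("wrist");C=wcloud(p)
for r in regions_of(p,"bow"):
    X=C[r["region"]];g=X[(X[:,2]>.108)&(X[:,2]<.13)];print("bow",r["p"],r["centre"],p["color"][r["region"]].mean(0).round(),len(g))
    if len(g)>9: print(rect(g),np.median(g[:,2]),rect(X[X[:,2]>.03]))
m=(C[...,2]>.12)&(C[...,2]<.14)&(abs(C[...,0]-.48)<.05)&(abs(C[...,1]-.1)<.1);print("bar",rect(C[m]) if m.sum()>9 else m.sum())
cv2.imwrite("pics/w7.png",cv2.resize(p["color"][...,::-1],(640,480)))
```

```text
[ 0.43133735 -0.10228972  0.25198659] [-0.50852216  0.18987602  1.02928347] -4.845331494029047 [ 0.71 -0.06 -0.55  1.85 -0.03  1.34  0.08]
bow 0.77 [98.0, 168.3] [ 57. 113. 208.] 1126
(array([345.5,  -8.6]), array([24.2, 44.2]), 34.5) 0.11841421446740891 (array([367.6, -20.3]), array([ 58.4, 127.3]), 62.3)
bar (array([486.7,  40.4]), array([12.3, 50.3]), 8.3)
```

View pics/w7.png

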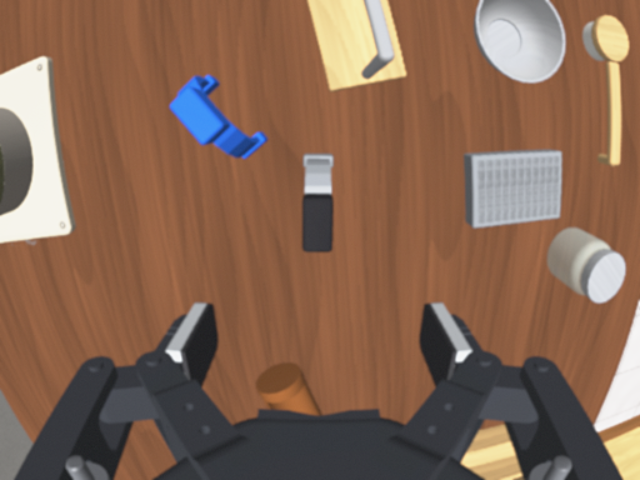

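The grey bow's black grip is at (317,222), aligned with the tool. The network found only the blue one, so I measure the grip from depth.

Run:
```python
from h import *
p=camera("wrist");C=wcloud(p)
n=(abs(C[...,0]-.431)<.06)&(abs(C[...,1]+.101)<.07)
print(rect(C[n&(C[...,2]>.112)&(C[...,2]<.13)]),np.median(C[n&(C[...,2]>.112)&(C[...,2]<.13)][:,2]));print(rect(C[n&(C[...,2]>.03)&(C[...,2]<.13)]))
```

```text
(array([ 429.7, -103.4]), array([43.5, 24.1]), 84.4) 0.11867500343694906
(array([418.2, -70.8]), array([ 54.2, 114.5]), 29.7)
```

>>> step_arm([
  [0.085, -0.0005, 0, -0.015, 0],
  [0.085, 0, 0, -0.02, 0],
  [0.085, 0, 0, -0.02, 0],
  [0.085, 0, 0, -0.02, 0],
  [0.085, 0, 0, -0.02, 0],
  [0.085, 0, 0, -0.02, 0],
  [0.085, 0, 0, -0.02, 0],
  [0.085, 0, 0, -0.014, 0],
  [0.085, 0, 0, -0.01, 0],
  [0.085, 0, 0, 0, 0],
  [0.085, 0, 0, 0, 0],
])

```text
clock: 20.52
position: [0.431, -0.1025, 0.0935]
ee_rot: [0.521, 0.478, -0.521, 0.478]
ft_force: [0.3, -0.2, 0.3]
grip_width: 0.996
```

>>> step_arm([
  [0.045, 0, 0, 0, 0],
  [0.03, 0, 0, 0, 0],
  [0.03, 0, 0, 0, 0],
  [0.03, 0, 0, 0, 0],
  [0.015, 0, 0, 0, 0],
  [0.015, 0, 0, 0, 0],
  [0.015, 0, 0, 0, 0],
  [0.015, 0, 0, 0, 0],
  [0.015, 0, 0, 0, 0],
], force=40)

```text
clock: 21.27
position: [0.4311, -0.103, 0.0938]
ee_rot: [0.521, 0.478, -0.521, 0.478]
ft_force: [-1.7, -0.2, 5.5]
grip_width: 0.274
```

>>> step_arm([
  [0.015, 0, 0, 0.01, 0],
  [0.015, 0, 0, 0.02, 0],
  [0.015, 0, 0, 0.02, 0],
  [0.015, 0, 0, 0.02, 0],
  [0.015, 0, 0, 0.02, 0],
  [0.015, 0, 0, 0.02, 0],
  [0.015, 0, 0, 0.02, 0],
  [0.015, 0, 0, 0.02, 0],
  [0.015, 0, 0, 0.02, 0],
  [0.015, 0, 0, 0.01, 0],
])

```text
clock: 22.1
position: [0.4314, -0.1029, 0.276]
ee_rot: [0.521, 0.477, -0.521, 0.479]
ft_force: [-0.0, -0.8, -0.9]
grip_width: 0.277
```

>>> step_arm([
  [0.015, 0.0041, 0.0167, 0, -0.1112],
  [0.015, 0.0041, 0.0167, 0, -0.1112],
  [0.015, 0.0041, 0.0167, 0, -0.1112],
  [0.015, 0.0041, 0.0167, 0, -0.1112],
  [0.015, 0.0041, 0.0167, 0, -0.1112],
  [0.015, 0.0041, 0.0167, 0, -0.1112],
  [0.015, 0.0041, 0.0167, 0, -0.1112],
  [0.015, 0.0041, 0.0167, 0, -0.1112],
  [0.015, 0.0041, 0.0167, 0, -0.1112],
  [0.015, 0.0041, 0.0167, 0, -0.1112],
  [0.015, 0.0041, 0.0167, 0, -0.1112],
  [0.015, 0.0041, 0.0167, 0, -0.1112],
])

```text
clock: 23.1
position: [0.48, 0.0982, 0.2732]
ee_rot: [-0.705, -0.051, 0.705, -0.051]
ft_force: [-0.1, 0.7, -0.6]
grip_width: 0.27
```

>>> step_arm([
  [0.015, 0, 0, 0, 0],
  [0.015, 0, 0, 0, 0],
  [0.015, 0, 0, 0, 0],
])

```text
clock: 23.35
position: [0.4799, 0.0968, 0.2731]
ee_rot: [-0.705, -0.054, 0.705, -0.054]
ft_force: [-0.1, -0.1, -1.8]
grip_width: 0.269
```

Run:
```python
from h import *
o=monitor.get_obs();print(o["position"],o["ft_force"],yawy(o)[0],o["grip_width"])
ims=[]
u=np.array([.988,.151]);v=np.array([-.151,.988])
for n in("scene","side"):
    p=camera(n);C=cloud(p);ims.append(p["color"])
    n_=(p["range_z"]>0)&(abs(C[...,0]-.48)<.1)&(abs(C[...,1]-.097)<.1)
    b=C[n_&(C[...,2]>.12)&(C[...,2]<.135)];w=C[n_&(C[...,2]>.16)&(C[...,2]<.235)]
    for X,t in((b,"bar"),(w,"bow legs")):
        D=X[:,:2]-[.48,.097];print(n,t,len(X),"u",np.percentile(D@u,[2,50,98]).round(4),"v",np.percentile(D@v,[2,50,98]).round(4),"zmin",X[:,2].min())
cv2.imwrite("pics/s8.png",np.hstack([cv2.resize(i[100:260,200:360,::-1],(400,400)) for i in ims]))
```

```text
[0.47992706 0.09679258 0.27306293] [-0.12646398 -0.14423883 -1.8290747 ] -81.27231395232207 0.2693269933092922
scene bar 154 u [-0.004   0.0037  0.0089] v [-0.0769  0.0025  0.0762] zmin 0.12065746843672231
scene bow legs 232 u [-0.0427  0.0383  0.048 ] v [-0.0144  0.0016  0.0148] zmin 0.1775048208260931
side bar 141 u [-0.0077 -0.0015  0.0035] v [-0.0736  0.0098  0.0794] zmin 0.12068438884380661
side bow legs 128 u [-0.0463 -0.0363  0.0438] v [-0.0102  0.0111  0.0169] zmin 0.18021639290567026
```

View pics/s8.png

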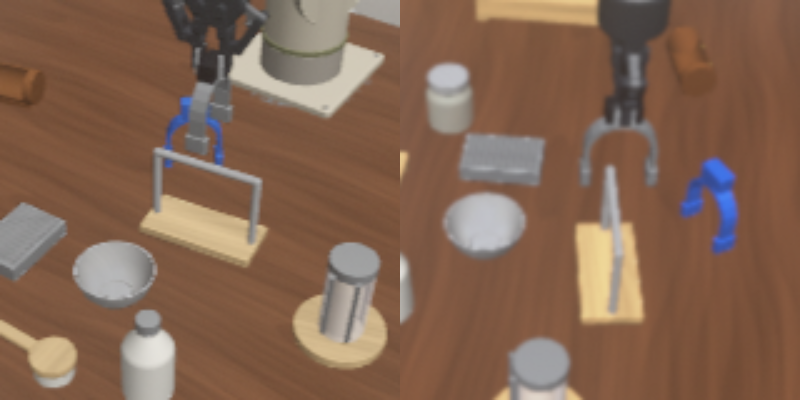

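The bow hangs level in the gripper, legs on either side of the bar; both views agree within 1–2 mm. Lowering.

>>> step_arm([
  [0.015, 0, 0, -0.01, 0],
  [0.015, 0, 0, -0.014, 0],
  [0.015, 0, 0, -0.014, 0],
  [0.015, 0, 0, -0.014, 0],
  [0.015, 0, 0, -0.014, 0],
  [0.015, 0, 0, -0.014, 0],
  [0.015, 0, 0, -0.014, 0],
  [0.015, 0, 0, -0.014, 0],
  [0.015, 0, 0, -0.012, 0],
  [0.015, 0, 0, -0.006, 0],
  [0.015, 0, 0, 0, 0],
  [0.015, 0, 0, 0, 0],
])

```text
clock: 24.45
position: [0.4801, 0.0974, 0.1474]
ee_rot: [-0.705, -0.053, 0.705, -0.053]
ft_force: [0.8, -0.7, -1.5]
grip_width: 0.275
```

>>> step_arm([
  [0.015, 0, 0, -0.002, 0],
  [0.015, 0, 0, -0.002, 0],
  [0.015, 0, 0, 0, 0],
])

```text
clock: 24.7
position: [0.4803, 0.0974, 0.1434]
ee_rot: [0.705, 0.053, -0.705, 0.053]
ft_force: [-0.4, -0.0, -0.7]
grip_width: 0.277
```

>>> step_arm([
  [0.015, 0, 0, -0.0015, 0],
  [0.015, 0, 0, 0, 0],
  [0.015, 0, 0, 0, 0],
])

```text
clock: 24.95
position: [0.4801, 0.0974, 0.1419]
ee_rot: [0.705, 0.053, -0.705, 0.053]
ft_force: [-0.1, 0.2, -1.1]
grip_width: 0.277
```

>>> step_arm([
  [0.015, 0, 0, -0.0015, 0],
  [0.015, 0, 0, -0.001, 0],
  [0.015, 0, 0, 0, 0],
])

```text
clock: 25.2
position: [0.48, 0.0974, 0.1391]
ee_rot: [-0.705, -0.053, 0.705, -0.053]
ft_force: [0.2, 0.1, -1.5]
grip_width: 0.274
```

>>> step_arm([
  [0.015, 0, 0, -0.001, 0],
  [0.015, 0, 0, 0, 0],
])

```text
clock: 25.37
position: [0.4801, 0.0974, 0.1382]
ee_rot: [-0.705, -0.053, 0.705, -0.053]
ft_force: [-0.5, -0.3, -0.7]
grip_width: 0.274
```

>>> step_arm([
  [0.015, 0, 0, -0.001, 0],
  [0.015, 0, 0, 0, 0],
])

```text
clock: 25.53
position: [0.4802, 0.0975, 0.1374]
ee_rot: [0.705, 0.053, -0.705, 0.053]
ft_force: [-0.2, 0.4, 0.0]
grip_width: 0.272
```

>>> step_arm([
  [0.015, 0, 0, -0.001, 0],
  [0.015, 0, 0, 0, 0],
])

```text
clock: 25.7
position: [0.4803, 0.0975, 0.1372]
ee_rot: [0.705, 0.053, -0.705, 0.053]
ft_force: [-3.5, -1.3, 11.2]
grip_width: 0.274
```

>>> step_arm([
  [0.015, 0, 0, -0.001, 0],
  [0.015, 0, 0, 0, 0],
])

```text
clock: 25.87
position: [0.4805, 0.0975, 0.1372]
ee_rot: [0.705, 0.053, -0.705, 0.053]
ft_force: [-9.6, -3.4, 22.2]
grip_width: 0.272
```

>>> step_arm([
  [0.015, 0, 0, 0.0018, 0],
  [0.015, 0, 0, 0, 0],
  [0.03, 0, 0, 0, 0],
  [0.04, 0, 0, 0, 0],
  [0.05, 0, 0, 0, 0],
  [0.06, 0, 0, 0, 0],
  [0.06, 0, 0, 0, 0],
], force=20)

```text
clock: 26.45
position: [0.4801, 0.0975, 0.137]
ee_rot: [-0.705, -0.053, 0.705, -0.053]
ft_force: [-0.8, 0.1, 0.9]
grip_width: 0.703
```

>>> step_arm([
  [0.06, 0, 0, 0.01, 0],
  [0.06, 0, 0, 0.02, 0],
  [0.06, 0, 0, 0.02, 0],
  [0.06, 0, 0, 0.03, 0],
  [0.06, 0, 0, 0.03, 0],
  [0.06, 0, 0, 0.03, 0],
  [0.06, 0, 0, 0, 0],
  [0.06, 0, 0, 0, 0],
])

```text
clock: 27.12
position: [0.4809, 0.0978, 0.2792]
ee_rot: [0.706, 0.053, -0.704, 0.053]
ft_force: [0.4, 0.0, -0.8]
grip_width: 0.703
```

Run:
```python
from h import *
o=monitor.get_obs();print(o["clock"],o["position"],o["ft_force"],o["grip_width"])
ims=[];u=np.array([.988,.151]);v=np.array([-.151,.988])
for n in("scene","side"):
    p=camera(n);C=cloud(p);ims.append(p["color"])
    n_=(p["range_z"]>0)&(abs(C[...,0]-.48)<.06)&(abs(C[...,1]-.097)<.09)
    for t,a,b in(("block",.148,.175),("legs",.04,.115)):
        X=C[n_&(C[...,2]>a)&(C[...,2]<b)];D=X[:,:2]-[.48,.097];print(n,t,len(X),"u",np.percentile(D@u,[2,50,98]).round(4),"v",np.percentile(D@v,[2,50,98]).round(4),"z",np.percentile(X[:,2],[2,98]).round(4))
    for q in("bowl","brush_roll","pleated_filter"):
        for r in regions_of(p,q)[:1]: X=C[r["region"]&(p["range_z"]>0)];print(q,np.percentile(X,[3,50,97],axis=0).round(3).tolist())
cv2.imwrite("pics/s9.png",np.hstack([cv2.resize(i[100:300,180:380,::-1],(400,400)) for i in ims]))
```

```text
27.1167 [0.48086941 0.09783359 0.27922088] [ 0.42671579  0.03064225 -0.78243811] 0.7028539133475638
scene block 87 u [-0.0166  0.0097  0.0263] v [-0.0099  0.0026  0.013 ] z [0.1498 0.1656]
scene legs 311 u [-0.041   0.0063  0.0449] v [-0.0771  0.0026  0.0793] z [0.0445 0.1136]
bowl [[0.601, 0.015, 0.001], [0.636, 0.052, 0.027], [0.703, 0.113, 0.05]]
brush_roll [[0.44, 0.08, 0.045], [0.503, 0.102, 0.11], [0.524, 0.114, 0.163]]
pleated_filter [[0.603, -0.144, 0.001], [0.669, -0.095, 0.027], [0.717, -0.063, 0.032]]
side block 120 u [-0.0204 -0.0009  0.0204] v [-0.0107  0.0081  0.0143] z [0.1496 0.1656]
side legs 191 u [-0.0468 -0.0005  0.0408] v [-0.0702  0.0136  0.0817] z [0.0433 0.1138]
bowl [[0.609, 0.017, 0.003], [0.655, 0.045, 0.026], [0.698, 0.116, 0.05]]
brush_roll [[0.434, 0.502, 0.012], [0.517, 0.524, 0.033], [0.598, 0.539, 0.045]]
pleated_filter [[0.596, -0.137, 0.0], [0.651, -0.085, 0.026], [0.711, -0.062, 0.032]]
```

View pics/s9.png

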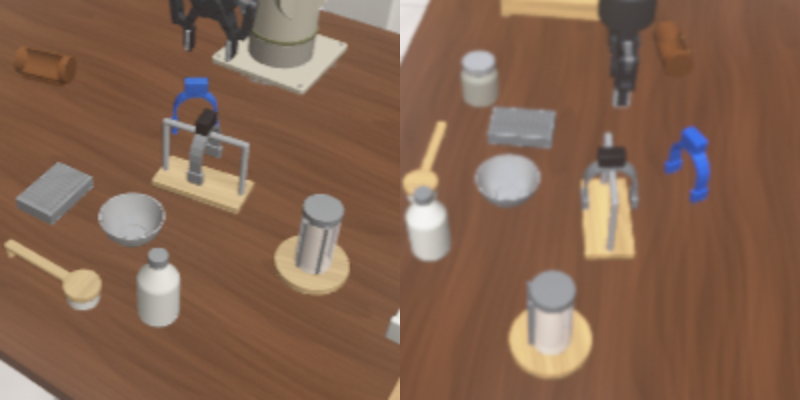

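The bow hangs level on the middle of the bar: grip top reads 166 mm at most (163 expected), feet about 44 mm above the counter. The bin stands on the peg, and the gripper is clear.

```bash
python3 -c "
from workcell import ticket
print(ticket.hand_in())"
```

```text
the job is handed in; nothing more can be done
None
```

Both parts are set down to dry and the job is handed in, at about 27 s of the 72 s allowed. `hand_in` reports no verdict.

- **Dust bin:** Gripped by its closed end, it did not swing mouth down under its own weight. I pivoted it in the pads by sliding the mouth end under the steel bar and raising the grip. I then lowered it over the peg until I felt contact at about 8 N. The cap reads 136–137 mm (135 expected when fully seated) and looks upright in both views.
- **Bow:** I carried the grey bow by its grip, turned it across the bar and lowered it until it touched. The last 1 mm step raised the contact force to 22 N, which I relieved before letting go. It hangs at mid-bar with a leg on each side. The grip top reads about 165 mm, slightly above the 163 expected, and the feet are about 44 mm above the counter as expected.
- **Everything else:** The bowl and filter measured as before, within a few millimetres, and so did the brush roll in the side view. I checked the bottle, jar, dish brush and look-alikes only by eye in the last picture; I saw no sign they had moved.
- **Detection errors:** In the last scene view the network labelled the hanging bow as the brush roll. In the wrist view it missed the grey bow, so I measured its grip from the depth data instead.

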